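# Dock the vial rack in the bench reader

### The job

Load the vial rack into the reader only by pushing it over the reader's deck with the fingers, never gripping or lifting it: nudge it sideways up against the long fence so that it lies flat along it in front of the lane's mouth, then slide it gently along the fence, under the white bridge and fully home, until the sprung latch bolt has snapped out behind it. Leave the vials, tin, tweezers and tube round about undisturbed and finish with the hand clear.

Things in the scene. Friction and masses are not known exactly. Their poses are not given: they have to be found in the camera images.
- rack: the loose blue vial rack with small capped vials fixed in it: a block 66 mm (its own x) by 155 mm (its own y), 22 mm high, the caps 35 mm high. Origin: centre of its underside. It stands on the reader's deck. Weighs 0.1 to 0.2 kg.
- reader: the fixed rack reader: a grey deck, its top 10 mm above the bench, with a straight 69 mm wide lane between two aluminium rails that stand 26 mm above the deck, and a white housing (ends at x = +42 mm, y = -67 to +67 mm) at its end. Its x axis points the way the rack goes in, y to the left of that; origin at bench height, mid-lane, below the hard end stop, so the lane is at x < 0.
- fence_end (a point): free end of the fence, the long rail on the +y side: on the reader at x = -300 mm, y = +34.5 mm (its straight inner face, which runs from here to the stop), on its top edge 26 mm above the deck. The latch housing stands behind it. The deck goes from x = -350 mm to the housing and, at x < -146 mm, from y = -116 to +70 mm; the rack starts on it, off the fence.
- mouth (a point): middle of the lane's mouth, on the deck, on the reader at x = -145 mm, y = 0, height 10 mm. Here the short rail on the -y side begins with a flared lead-in, 47 mm off the middle at its tip; its inner face runs from x = -120 mm at y = -34.5 mm to the stop. Before the mouth the -y side of the fence is open deck.
- home (a point): where the rack's origin comes when home: on the reader at x = -80 mm, y = 0, on the deck (height 10 mm). The rack's 155 mm side lies along the lane, either end first; x is -82.5 mm when it rests against the bolt, -77.5 mm hard against the stop. A sprung rubber buffer stands out 9 mm from the stop and pushes the rack back with 0.6 to 2 N.
- bridge (a point): middle of the front edge of the white bridge's underside: on the reader at x = -77 mm, y = 0, 48 mm above the deck (its top is 78 mm above the deck). It spans the lane from here to the stop; rack and vials pass below it.
- bolt (a joint): sprung steel latch bolt that stands 12 mm out of the fence's face across the lane; 0 = fully out (m), 0.0125 = pushed right back. The rack's side pushes it back against a light spring (0.15 to 0.35 N), sliding past or pressed sideways onto the fence; it snaps out by itself once the rack's rear end has passed. Sliding the rack in takes about 1 to 5 N.
- bolt_nose (a point): tip of the bolt at its square locking face, which looks towards the end stop: when out, on the reader at x = -161.5 mm (face at -160 mm), y = +22.5 mm, 12 mm above the deck; the side towards the fence's free end is a slope from the fence's face at x = -182 mm
- headspace_vial_1: bystander: upright glass vial, 22 mm across, 76 mm high; origin: centre of its underside
- headspace_vial_2: bystander: another upright glass vial, 22 mm across, 76 mm high; origin: centre of its underside
- septa_tin: bystander: round white tin, 54 mm across, 24 mm high; origin: centre of its underside
- vial: bystander: small upright vial, 12 mm across, 33 mm high, alone on the bench beyond the reader; origin: centre of its underside
- sorbent_tube: bystander: thin tube with two caps, 13 x 104 mm, lying along its own y on the bench beyond the reader
- tweezers: bystander: tweezers lying flat, 17 x 124 x 9 mm, along their own y

How it is judged:
On the way, in this order (a step that is already met when the one before it is completed fails the run):
1. the rack lies flat along the fence, on the deck, in or before the lane's mouth (angle between the y axis of rack and the x axis of reader, either way round below 0.12 rad and y of rack in the frame of reader between -0.01 and 0.01 m and x of rack in the frame of reader below -0.15 m and height (world z) of rack below 0.014 m), for 0.2 s.
2. sliding along the fence into the lane, the rack holds the latch bolt pushed back (value of joint bolt above 0.004 m and x of rack in the frame of reader above -0.14 m and angle between the y axis of rack and the x axis of reader, either way round below 0.06 rad and y of rack in the frame of reader between -0.005 and 0.005 m and height (world z) of rack below 0.014 m), for 0.1 s.
At the end, for the whole second after the job is handed in: the rack stands flat on the deck in the lane, its centre 75 to 84.5 mm from the hard stop, within 4 mm of the lane's middle and 0.05 rad of its direction, at rest, and the latch bolt is out behind it (within 3 mm of fully out) (x of rack in the frame of reader between -0.0845 and -0.075 m and y of rack in the frame of reader between -0.004 and 0.004 m and angle between the y axis of rack and the x axis of reader, either way round below 0.05 rad and height (world z) of rack between 0.006 and 0.013 m and angle between rack's own z axis and vertical below 0.05 rad and value of joint bolt below 0.003 m and linear speed of rack below 0.01 m/s); the robot touches nothing.
It fails at once if the rack is lifted off the deck by more than 6 mm (height (world z) of rack above 0.016 m).
It fails at once if the rack is tipped by more than 0.12 rad or pushed off the deck (angle between rack's own z axis and vertical above 0.12 rad or height (world z) of rack below 0.004 m).
It fails at once if the rack is squeezed or rammed with more than 35 N (contact force between the fingers and rack above 35 N).
It fails at once if a bystander is moved by more than 20 mm (distance of any of headspace_vial_1, headspace_vial_2, septa_tin, vial, sorbent_tube, tweezers from where it was at the start of the episode above 0.02 m).
It fails at once if an upright vial is tipped over (angle between any of headspace_vial_1, headspace_vial_2, vial's own z axis and vertical above 0.3 rad).
It also fails if it takes over 54 s, if anything falls off the work surface, if the arm or the gripper's body presses on something with over 40 N, if the wrist force passes 120 N, or if a joint passes its speed limit or range.

### The arm

A 7-joint arm with a two-finger parallel gripper is mounted at the origin on a cart in front of the work surface, level with it; the furniture and walls round the work are solid. World frame = base frame: x ahead of the robot, y to its left, z up, the work surface at z = 0. Lengths are in m, angles in rad, forces in N, time in s.
With the tool pointing down it reaches from about 0.4 to 0.85 m from the base axis. Payload 4.5 kg.
Tool frame: the origin (TCP) lies at the very end of the fingers, on their centre line; the grasp point (between the pads) lies 19 mm behind it (r.grip_depth is the z of the grasp point in the tool frame, in m); z points along the fingers, y is the line along which they close (so a half turn about z gives the same grasp; the last joint's range is limited). The gripper opens to 88 mm and grips with 3 to 60 N. Pads are 18 mm wide; open, the fingers measure 123 mm over their backs; the gripper's body (75 mm by 187 mm) begins 45 mm behind the grasp point.
Start: joints at [1.345, 0.689, -0.195, 1.565, 0.157, 0.902, -0.215], TCP at [0.161, -0.604, 0.239] pointing down, gripper open.
Joint ranges: [-3.01, 3.01], [-0.46, 2.08], [-1.47, 1.51], [0.13, 2.56], [-1, 4.14], [0.04, 2.09], [-2.66, 2.66]. Speed limits (rad/s): [2.57, 2.57, 3.14, 3.14, 3.14, 3.14, 3.14].

### API

Orientations are given as a unit quaternion [x, y, z, w].
In Python, from plant import r, cams, probe_bus, finish_job gives the robot as it stands (r), with the cameras (cams), the readings (probe_bus) and the job as plain functions.
- The arm moves only by the tool shift_gripper, called after "Call:" in YAML: its name, and indented under it one key for each argument. Schema: {"type":"object","properties":{"steps":{"type":"object","properties":{"jaw":{"type":"array","items":{"type":"number"},"minItems":1,"maxItems":10},"x":{"type":"array","items":{"type":"number"},"minItems":1,"maxItems":10},"y":{"type":"array","items":{"type":"number"},"minItems":1,"maxItems":10},"z":{"type":"array","items":{"type":"number"},"minItems":1,"maxItems":10},"ax":{"type":"array","items":{"type":"number"},"minItems":1,"maxItems":10},"ay":{"type":"array","items":{"type":"number"},"minItems":1,"maxItems":10},"az":{"type":"array","items":{"type":"number"},"minItems":1,"maxItems":10}},"additionalProperties":false,"required":["jaw","x","y","z","ax","ay","az"]},"squeeze":{"type":"number"},"only":{"type":"string"},"quiet":{"type":"boolean"},"lines":{"type":"string"}},"required":["steps"],"additionalProperties":false}. steps is an object with one list for each field, all of the same length, 1 to 10, a row being the entries at one place: jaw (the opening from 0.0 (shut) to 1.0 (fully open)), x, y, z (the shift in a scale on which 1.0 is 1 m), ax, ay, az (a rotation vector in a scale on which 1.0 is 90 degrees); each row is the pose to reach, as a shift and turn from the pose commanded when the call began, along the tool's axes at that moment; what a row does not reach only later rows make up. A row lasts 1/10 s, in which the tool goes at most 0.05 m and 0.15 rad, less where a joint would pass 70% of its speed; a pose out of reach is approached as far as the arm can. The fingers move at their own pace and stop on an object; squeeze is the grip in N (left out, the last holds). Time passes only in rows, so rows that do not move let the fingers close. The tool returns the time, the measured TCP pose, the force, the opening and the grip force at its end. only (a regular expression) keeps the lines of the reply that match it, lines (a string "A,B") keeps lines A to B, and quiet returns only ok. A shift or turn number past 1, either way, is cut back to 1. Input that does not fit is refused with a message, and nothing moves.
- probe_bus.get_state(): the state, without advancing time (a new reading comes with each control period).
- cams.snapshot(name): name is "side" or "top" or "wrist"; returns the picture (480x640x3 uint8, red, green, blue); there is no depth.
- cams.camera_params(name): a dict with "fx", "fy", "cx", "cy" (pixels), "rvec" (rotation vector, rad) and "tvec" (3), from world to camera coordinates, as OpenCV has them. Camera axes: x right, y down, z forward; pixel columns grow to the right and rows downward; lengths in m; the calibration is good to about 2 mm. The wrist camera is an equidistant fisheye: a pixel r from the principal point sees the ray r / f radians off the axis. A picture is of the moment at which its call begins: read the wrist's pose just before it. camera_params takes no time and is no camera call; for the wrist camera it gives the pose at the moment of the call.
- finish_job(): hands the job in; it is judged then, once.
The state is a dict: "clock": time; "q": joint angles; "qd": joint speeds; "joint_torque": joint torques, N m; "tool_pos": TCP position; "eef_rot": TCP orientation; "contact_force": force on the tool from outside, world axes, zero at the start; "moment": the same for the moment, N m; "opening": opening from 0.0 (shut) to 1.0 (fully open); "finger_force": force on a finger pad.
Only numpy, scipy, OpenCV 4.12 (cv2) and the standard library are available. Lean on these libraries where they do the work, as an engineer would, in place of code of your own. Each camera call takes 0.05 s, during which the arm holds its last target. There are 200 camera calls.

## Working session

There is one attempt and no reset: what is moved stays moved. The work goes in short steps, Python scripts to look and compute and a tool call to move; the robot and the scene stay as the last step left them, time stands still between calls to the robot, and variables do not carry over. Pictures are saved under pics/ and viewed, at most 10 in all, crops included, and the job is handed in when it is done.

```bash
ls; mkdir -p pics; python3 - <<'E'
from plant import r, cams, probe_bus, finish_job
import cv2
for n in("top","side"):
    im=cams.snapshot(n); cv2.imwrite(f"pics/{n}0.png",im[:,:,::-1]); print(n,cams.camera_params(n))
s=probe_bus.get_state(); print(s)
E
```

```text
pics
plant.py
top {'fx': 622.4526529179017, 'fy': 622.4526529179017, 'cx': 321.8262526652073, 'cy': 240.94387538914393, 'rvec': array([ 2.16825493, -2.14447652,  0.12674281]), 'tvec': array([0.22827826, 0.59817856, 1.3738132 ])}
side {'fx': 460.33600039890985, 'fy': 460.33600039890985, 'cx': 318.8160009895443, 'cy': 238.18031663613877, 'rvec': array([ 0.44145002, -2.53863191,  1.42689462]), 'tvec': array([0.63265912, 0.03426444, 0.88914512])}
{'clock': 0.1, 'q': array([ 1.34481513,  0.68993872, -0.19455208,  1.56622594,  0.15730333,
        0.90248129, -0.21510682]), 'qd': array([ 0.00159366, -0.00023129, -0.00131942, -0.00264695, -0.00137139,
       -0.00224578, -0.0010774 ]), 'joint_torque': array([-3.44698696e-03, -5.28506041e+01, -1.27145983e+00, -1.53839743e+01,
       -5.25128294e-02,  2.02697491e-03,  4.59104865e-05]), 'tool_pos': array([ 0.16037476, -0.60349342,  0.2379707 ]), 'eef_rot': array([ 9.91569605e-01,  1.29572485e-01, -1.55142334e-04, -8.15479057e-04]), 'contact_force': array([ 0.06284491, -0.52640566,  0.18722287]), 'moment': array([ 0.01216665, -0.01240808, -0.05843066]), 'finger_force': 0.0, 'opening': 0.9986970877010009}
```

View pics/top0.png

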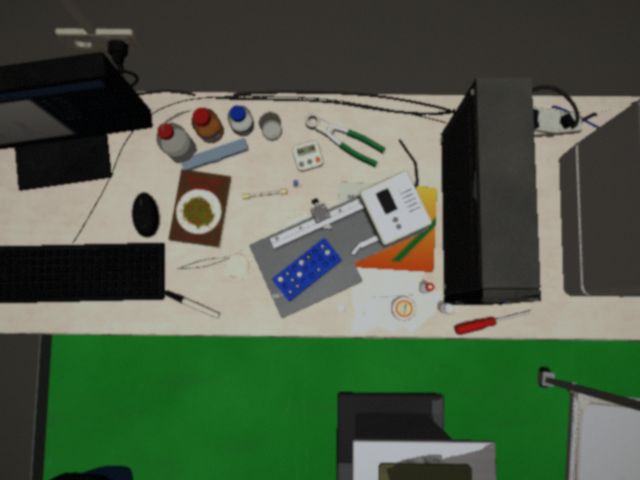

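View pics/side0.png

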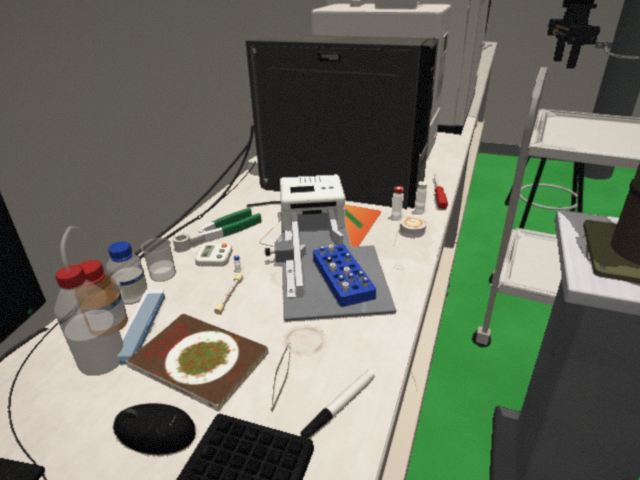

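The top view has the reader running from about (275,240) to (420,205), with the rack at (307,268). I'll enlarge it.

```bash
python3 - <<'E'
import cv2
im=cv2.imread("pics/top0.png")[165:325,240:440]
cv2.imwrite("pics/c.png",cv2.resize(im,(750,600),interpolation=cv2.INTER_CUBIC))
E
```

```text
(no output)
```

View pics/c.png

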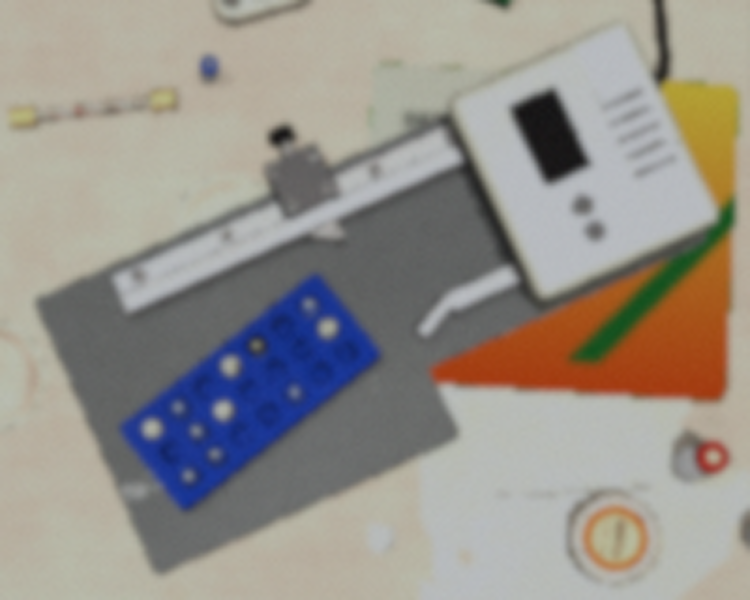

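```bash
cat > h.py <<'E'
import numpy as np, cv2
from scipy.optimize import least_squares
from scipy.spatial.transform import Rotation as R
def proj(P,c):
    K=np.array([[c["fx"],0,c["cx"]],[0,c["fy"],c["cy"]],[0,0,1.]])
    return cv2.projectPoints(np.float64(P),c["rvec"],c["tvec"],K,None)[0][:,0]
def tf(p,P):
    P=np.float64(P); c,s=np.cos(p[2]),np.sin(p[2]); o=P.copy()
    o[:,0]=p[0]+c*P[:,0]-s*P[:,1]; o[:,1]=p[1]+s*P[:,0]+c*P[:,1]; return o
def fit(P,uv,c,p0):
    f=lambda p:(proj(tf(p,P),c)-uv).ravel()
    s=least_squares(f,p0); return s.x,s.fun.reshape(-1,2)
RK=np.array([[-33,-77.5],[33,-77.5],[33,77.5],[-33,77.5]])/1e3
E
python3 - <<'E'
from h import *; from plant import r, cams, probe_bus, finish_job
c=cams.camera_params("top")
full=lambda a:np.array([240-.5,165-.5])+(np.array(a)+.5)/3.75
P=np.array([[-350,70,10],[-350,-116,10],[-146,-116,10],[-300,34.5,36],[-77,-67,88],[-77,67,88],[42,67,88],[42,-67,88]])/1e3
uv=full([(37,300),(160,574),(458,434),(128,313),(545,300),(450,103),(622,22),(718,215)])
for n in (4,8):
    rd,e=fit(P[:n],uv[:n],c,[.6,-.1,-1.2]); print(rd,e.round(1).tolist())
rd,e=fit(P[:8],uv[:8],c,[.6,-.1,-1.2])
uk=full([(121,427),(185,511),(381,354),(317,274)])
# rack y towards lane direction; corners: rear-left.. 
Pk=np.c_[[[-.033,-.0775],[.033,-.0775],[.033,.0775],[-.033,.0775]],[.032]*4]
rk,e=fit(Pk,uk,c,[.5,.0,-2.7]); print(rk,e.round(1).tolist())
cs,sn=np.cos(rd[2]),np.sin(rd[2]);d=rk[:2]-rd[:2]
print("rack in reader",cs*d[0]+sn*d[1],-sn*d[0]+cs*d[1],"ang of rack y",rk[2]+np.pi/2-rd[2])
E
```

```bash
python3 - <<'E'
from h import *; from plant import r, cams, probe_bus, finish_job
c=cams.camera_params("top")
im=cv2.imread("pics/top0.png").astype(int)
m=((im[:,:,0]-im[:,:,2])>50).astype(np.uint8); m[:230]=0;m[305:]=0;m[:,:265]=0;m[:,350:]=0
m=cv2.morphologyEx(m,cv2.MORPH_CLOSE,np.ones((9,9)))
cn=max(cv2.findContours(m,0,1)[0],key=cv2.contourArea); print(cv2.minAreaRect(cn),cv2.boxPoints(cv2.minAreaRect(cn)))
for rdp in ([.6763,.0577,-1.1265],[.6745,.0577,-1.13]):
    pass
g=cv2.resize(cv2.imread("pics/top0.png")[165:325,240:440],(800,640),interpolation=cv2.INTER_CUBIC)[:600]
def poly(p,P,col):
    uv=(proj(tf(p,P),c)-[240,165]+.5)*4-.5
    cv2.polylines(g,[np.round(uv).astype(int)],True,col,1)
rd=[.6745,.0577,-1.13]
poly(rd,np.array([[-350,70,10],[-350,-116,10],[-146,-116,10],[-146,70,10]])/1e3,(0,255,0))
poly(rd,np.array([[-77,-67,88],[-77,67,88],[42,67,88],[42,-67,88]])/1e3,(0,0,255))
poly(rd,np.array([[-300,34.5,36],[-77,34.5,36],[-77,34.6,36]])/1e3,(0,255,255))
poly([.5321,.2685,-2.4604],np.c_[RK,[.032]*4],(0,255,0))
cv2.imwrite("pics/d.png",g)
E
```

```text
((306.2554626464844, 269.05419921875), (28.988712310791016, 68.17530059814453), 51.78897476196289) [[270.50586 278.75067]
 [324.0738  236.5802 ]
 [342.00507 259.35773]
 [288.43713 301.5282 ]]
```

View pics/d.png

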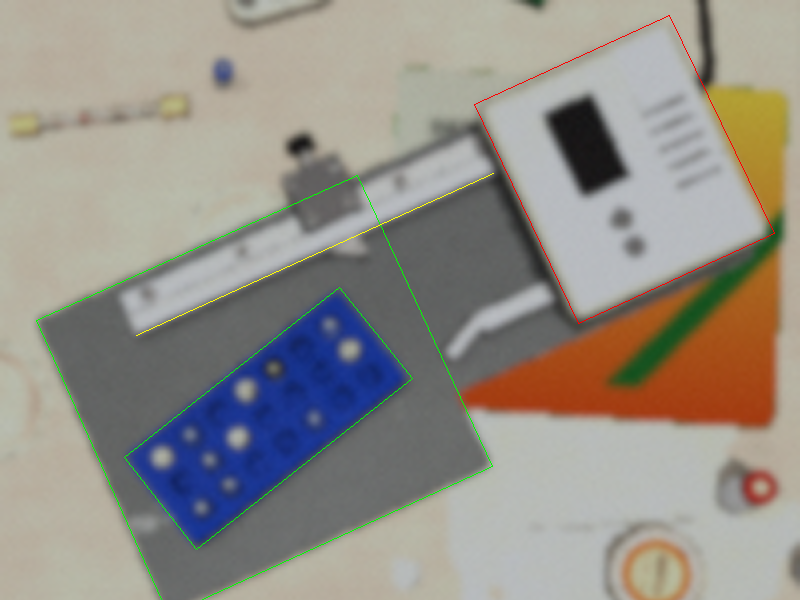

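The overlay fits: the reader yaw is −1.13, and the rack sits at reader (−251,−39) mm, turned 0.24 rad. The fence is on the far side. Next I'll plan the approach waypoints.

```bash
cat >> h.py <<'E'
RD=np.array([.6745,.0577,-1.13])
def goal(s,rx,ry,z,psi):
    """tool at reader (rx,ry), world z, tool y axis at angle psi in reader frame -> shift/turn in tool axes"""
    w=tf(RD,[[rx,ry,z]])[0]; return gow(s,w,psi+RD[2])
def gow(s,w,yaw):
    T=R.from_quat(s["eef_rot"]); best=None
    for k in (0,np.pi):
        a=yaw+k; y=[np.cos(a),np.sin(a),0]; z=[0,0,-1.]; x=np.cross(y,z)
        rv=(T.inv()*R.from_matrix(np.c_[x,y,z])).as_rotvec()
        if best is None or np.linalg.norm(rv)<np.linalg.norm(best): best=rv
    return w.round(3),T.inv().apply(w-s["tool_pos"]).round(4),best.round(3)
def where(s):
    d=s["tool_pos"]-[*RD[:2],0]; c,n=np.cos(RD[2]),np.sin(RD[2])
    y=R.from_quat(s["eef_rot"]).as_matrix()[:,1]
    return [round(v,4) for v in(c*d[0]+n*d[1],-n*d[0]+c*d[1],d[2],np.arctan2(y[1],y[0])-RD[2])]
E
python3 - <<'E'
from h import *; from plant import r, cams, probe_bus, finish_job
c=cams.camera_params("top"); s=probe_bus.get_state()
K=np.array([[c["fx"],0,c["cx"]],[0,c["fy"],c["cy"]],[0,0,1.]]);Rm=cv2.Rodrigues(c["rvec"])[0];C=-Rm.T@c["tvec"]
for n,u,v in(("boxL",445,302),("boxR",537,300),("vial1",428,290),("vial2",446,310),("tin",403,308),("edge",400,336)):
    d=Rm.T@np.linalg.solve(K,[u,v,1]); print(n,(C-d*C[2]/d[2]).round(3))
print(where(s))
print(gow(s,np.array([.38,-.12,.24]),RD[2]))
print(goal(s,-.251,-.108,.12,0))
E
```

```text
boxL [ 0.462 -0.049  0.   ]
boxR [ 0.469 -0.261  0.   ]
vial1 [ 0.489 -0.011  0.   ]
vial2 [ 0.444 -0.052  0.   ]
tin [0.447 0.047 0.   ]
edge [0.384 0.054 0.   ]
[np.float64(0.3786), np.float64(-0.7471), np.float64(0.238), np.float64(-0.1809)]
(array([ 0.38, -0.12,  0.24]), array([ 0.3365, -0.4108, -0.0014]), array([-0.002, -0.   , -0.181]))
(array([0.47 , 0.239, 0.12 ]), array([ 0.5154, -0.7342,  0.1191]), array([-0.002, -0.   , -0.181]))
```

```bash
python3 - <<'E'
from h import *; from plant import r, cams, probe_bus, finish_job
s=probe_bus.get_state()
for w in ([.32,-.25,.24],[.36,.06,.24],[.47,.239,.2]): print(gow(s,np.array(w),RD[2])[1:])
E
```

```text
(array([ 0.2451, -0.3006, -0.0016]), array([-0.002, -0.   , -0.181]))
(array([ 0.3634, -0.5899, -0.0011]), array([-0.002, -0.   , -0.181]))
(array([ 0.5157, -0.7346,  0.0391]), array([-0.002, -0.   , -0.181]))
```

The manual's scale: turns go in shares of 90 degrees. Converting my numbers, -0.18 rad is -0.1146.

Call:
shift_gripper:
  steps: {"jaw": [1, 1, 1, 1, 1, 1, 1, 1, 1, 1], "x": [0.245, 0.245, 0.245, 0.245, 0.245, 0.245, 0.245, 0.245, 0.245, 0.245], "y": [-0.3, -0.3, -0.3, -0.3, -0.3, -0.3, -0.3, -0.3, -0.3, -0.3], "z": [0, 0, 0, 0, 0, 0, 0, 0, 0, 0], "ax": [0, 0, 0, 0, 0, 0, 0, 0, 0, 0], "ay": [0, 0, 0, 0, 0, 0, 0, 0, 0, 0], "az": [-0.1146, -0.1146, -0.1146, -0.1146, -0.1146, -0.1146, -0.1146, -0.1146, -0.1146, -0.1146]}

```text
clock: 1.1
tool_pos: [0.3205, -0.2507, 0.2387]
eef_rot: [0.976, 0.219, -0.0, 0.0]
contact_force: [-0.7, 0.0, 0.4]
opening: 0.998
finger_force: 0.0
```

```bash
python3 - <<'E'
from h import *; from plant import r, cams, probe_bus, finish_job
s=probe_bus.get_state()
for w in ([.36,.06,.24],[.47,.239,.2]): print(gow(s,np.array(w),RD[2])[1:])
E
```

```text
(array([ 0.1686, -0.2639, -0.0013]), array([-0.   ,  0.   ,  0.001]))
(array([ 0.3447, -0.3786,  0.0386]), array([-0.   ,  0.   ,  0.001]))
```

Call:
shift_gripper:
  steps: {"jaw": [1, 1, 1, 1, 1, 1, 1, 1, 1, 1], "x": [0.17, 0.17, 0.17, 0.17, 0.17, 0.17, 0.17, 0.345, 0.345, 0.345], "y": [-0.264, -0.264, -0.264, -0.264, -0.264, -0.264, -0.264, -0.379, -0.379, -0.379], "z": [0, 0, 0, 0, 0, 0, 0, 0.1, 0.1, 0.1], "ax": [0, 0, 0, 0, 0, 0, 0, 0, 0, 0], "ay": [0, 0, 0, 0, 0, 0, 0, 0, 0, 0], "az": [0, 0, 0, 0, 0, 0, 0, 0, 0, 0]}

```text
clock: 2.1
tool_pos: [0.4345, 0.1751, 0.1731]
eef_rot: [0.976, 0.216, 0.0, 0.001]
contact_force: [0.6, -0.5, 0.9]
opening: 1.0
finger_force: 0.0
```

```bash
python3 - <<'E'
from h import *; from plant import r, cams, probe_bus, finish_job
s=probe_bus.get_state(); print(where(s),s["q"])
print(goal(s,-.251,-.110,.06,0),goal(s,-.251,-.110,.017,0))
E
```

```text
[np.float64(-0.2086), np.float64(-0.167), np.float64(0.1731), np.float64(-0.0046)] [-0.40651987  0.60218557 -0.11887448  2.09576969  0.15803679  0.45143876
 -1.78167403]
(array([0.468, 0.238, 0.06 ]), array([ 0.0567, -0.0428,  0.1131]), array([ 0.001, -0.001, -0.005])) (array([0.468, 0.238, 0.017]), array([ 0.0567, -0.0429,  0.1561]), array([ 0.001, -0.001, -0.005]))
```

Call:
shift_gripper:
  steps: {"jaw": [1, 1, 1, 1, 1], "x": [0.056, 0.056, 0.056, 0.056, 0.056], "y": [-0.043, -0.043, -0.043, -0.043, -0.043], "z": [0.04, 0.08, 0.11, 0.11, 0.11], "ax": [0, 0, 0, 0, 0], "ay": [0, 0, 0, 0, 0], "az": [0, 0, 0, 0, 0]}

```text
clock: 2.6
tool_pos: [0.465, 0.236, 0.0639]
eef_rot: [0.976, 0.217, -0.001, 0.001]
contact_force: [0.8, -1.2, 0.3]
opening: 0.996
finger_force: 0.0
```

```bash
python3 - <<'E'
from h import *; from plant import r, cams, probe_bus, finish_job
im=cams.snapshot("top")
g=cv2.resize(im[165:325,240:440,::-1],(750,600),interpolation=cv2.INTER_CUBIC); cv2.imwrite("pics/e.png",g)
s=probe_bus.get_state(); print(where(s))
print(goal(s,-.251,-.110,.018,0))
E
```

```text
[np.float64(-0.2508), np.float64(-0.1125), np.float64(0.0653), np.float64(-0.0037)]
(array([0.468, 0.238, 0.018]), array([ 0.0024, -0.0003,  0.0473]), array([ 0.001, -0.001, -0.004]))
```

View pics/e.png

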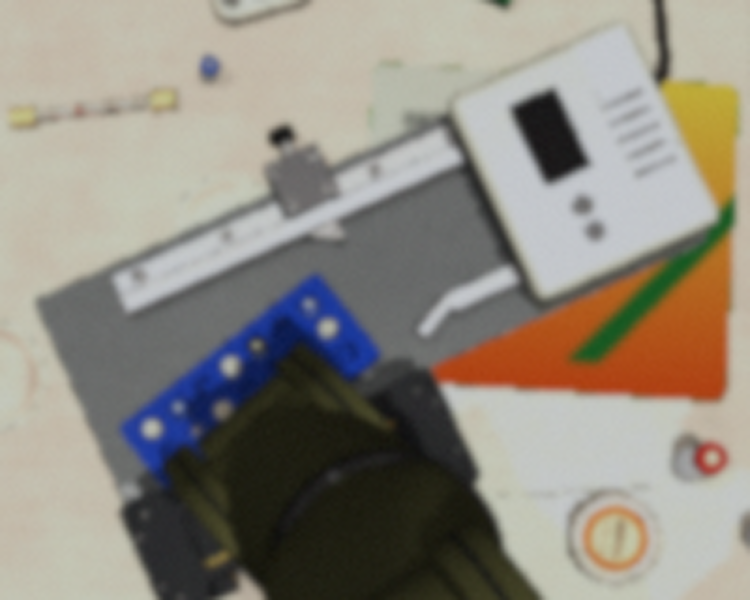

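The hand is in front of the rack's near side, and the rack hasn't moved (corners at 317,274 and 381,354). Now I'll lower the hand and start the sideways push.

Call:
shift_gripper:
  steps: {"jaw": [1, 1, 1, 1], "x": [0, 0, 0, 0], "y": [0, 0, 0, 0], "z": [0.03, 0.047, 0.047, 0.047], "ax": [0, 0, 0, 0], "ay": [0, 0, 0, 0], "az": [0, 0, 0, 0]}

```text
clock: 3.05
tool_pos: [0.466, 0.2379, 0.0192]
eef_rot: [0.976, 0.217, 0.001, -0.0]
contact_force: [-0.0, 0.7, 0.3]
opening: 0.999
finger_force: 0.0
```

Call:
shift_gripper:
  steps: {"jaw": [1, 1, 1, 1, 1, 1], "x": [0.005, 0.01, 0.015, 0.02, 0.025, 0.03], "y": [0, 0, 0, 0, 0, 0], "z": [0, 0, 0, 0, 0, 0], "ax": [0, 0, 0, 0, 0, 0], "ay": [0, 0, 0, 0, 0, 0], "az": [0, 0, 0, 0, 0, 0]}

```text
clock: 3.65
tool_pos: [0.4922, 0.2512, 0.017]
eef_rot: [0.976, 0.218, -0.0, 0.0]
contact_force: [0.6, -0.2, -0.8]
opening: 1.001
finger_force: 0.2
```

```bash
python3 - <<'E'
from h import *; from plant import r, cams, probe_bus, finish_job
s=probe_bus.get_state(); print(where(s))
E
```

```text
[np.float64(-0.2528), np.float64(-0.0823), np.float64(0.017), np.float64(-0.0009)]
```

Call:
shift_gripper:
  steps: {"jaw": [1, 1, 1, 1, 1, 1, 1, 1, 1], "x": [0.005, 0.01, 0.014, 0.018, 0.022, 0.026, 0.029, 0.032, 0.032], "y": [0, 0, 0, 0, 0, 0, 0, 0, 0], "z": [0, 0, 0, 0, 0, 0, 0, 0, 0], "ax": [0, 0, 0, 0, 0, 0, 0, 0, 0], "ay": [0, 0, 0, 0, 0, 0, 0, 0, 0], "az": [0, 0, 0, 0, 0, 0, 0, 0, 0]}

```text
clock: 4.55
tool_pos: [0.5214, 0.2649, 0.0171]
eef_rot: [0.976, 0.218, 0.0, -0.0]
contact_force: [-0.5, 0.3, 0.4]
opening: 1.005
finger_force: 0.0
```

```bash
python3 - <<'E'
from h import *; from plant import r, cams, probe_bus, finish_job
s=probe_bus.get_state(); print(where(s))
im=cams.snapshot("side"); cv2.imwrite("pics/f.png",cv2.resize(im[160:340,220:440,::-1],(770,630),interpolation=cv2.INTER_CUBIC)[:600])
E
```

```text
[np.float64(-0.2527), np.float64(-0.05), np.float64(0.0171), np.float64(-0.001)]
```

View pics/f.png

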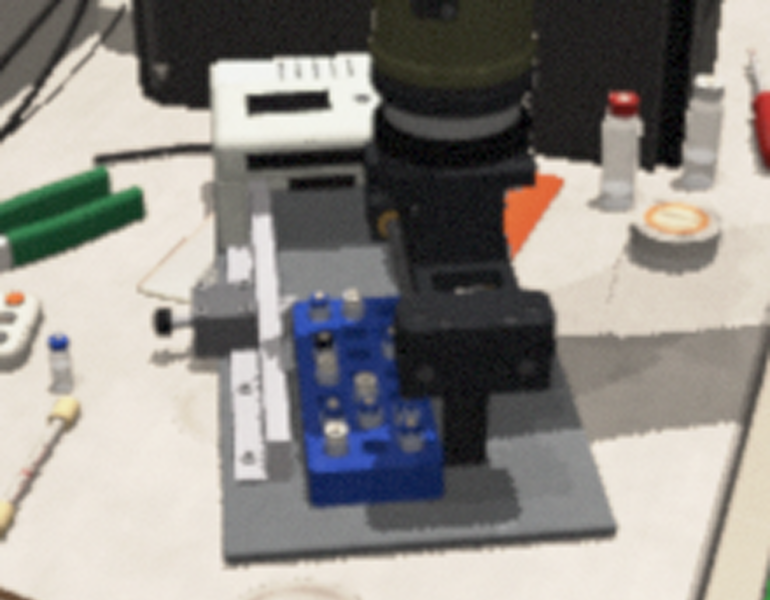

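The side view shows the rack almost parallel, with a gap of about 8 mm to the fence. The fingers are on its near side. I'll keep pushing gently.

Call:
shift_gripper:
  steps: {"jaw": [1, 1, 1, 1, 1], "x": [0.003, 0.005, 0.007, 0.008, 0.008], "y": [0, 0, 0, 0, 0], "z": [0, 0, 0, 0, 0], "ax": [0, 0, 0, 0, 0], "ay": [0, 0, 0, 0, 0], "az": [0, 0, 0, 0, 0]}

```text
clock: 5.1
tool_pos: [0.5276, 0.2677, 0.017]
eef_rot: [0.976, 0.218, -0.001, 0.0]
contact_force: [-2.0, -1.7, 0.6]
opening: 0.999
finger_force: 1.2
```

Call:
shift_gripper:
  steps: {"jaw": [1, 1], "x": [0.001, 0.001], "y": [0, 0], "z": [0, 0], "ax": [0, 0], "ay": [0, 0], "az": [0, 0]}

```text
clock: 5.3
tool_pos: [0.5276, 0.2677, 0.0169]
eef_rot: [0.976, 0.218, -0.002, 0.001]
contact_force: [-4.3, -2.3, 3.5]
opening: 0.997
finger_force: 2.5
```

```bash
python3 - <<'E'
from h import *; from plant import r, cams, probe_bus, finish_job
s=probe_bus.get_state(); print(where(s))
im=cams.snapshot("side"); cv2.imwrite("pics/g.png",cv2.resize(im[200:320,260:380,::-1],(600,600),interpolation=cv2.INTER_CUBIC))
E
```

```text
[np.float64(-0.2526), np.float64(-0.0433), np.float64(0.0169), np.float64(-0.0008)]
```

View pics/g.png

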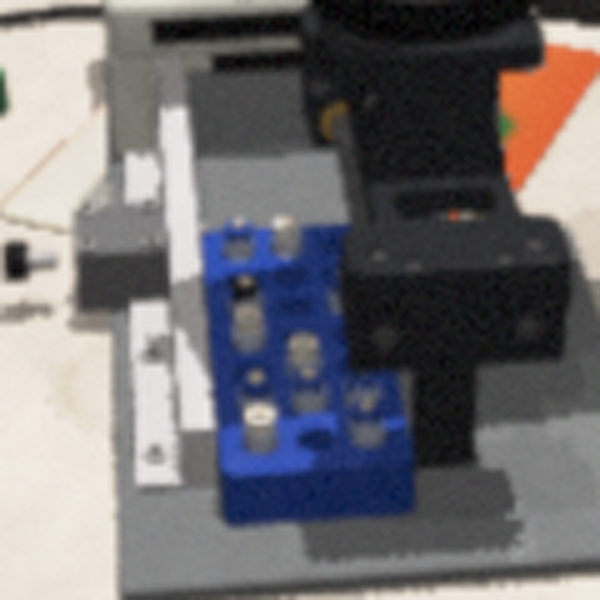

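The rack is flush along the fence, with about 5 N of contact. I'll retreat, lift and reorient.

Call:
shift_gripper:
  steps: {"jaw": [1, 1, 1, 1, 1, 0, 0, 0, 0], "x": [0, -0.01, -0.04, -0.05, -0.05, -0.05, -0.05, -0.05, -0.05], "y": [0, 0, 0, 0, 0, 0.03, 0.06, 0.08, 0.08], "z": [0, 0, 0, -0.04, -0.08, -0.08, -0.08, -0.08, -0.08], "ax": [0, 0, 0, 0, 0, 0, 0, 0, 0], "ay": [0, 0, 0, 0, 0, 0, 0, 0, 0], "az": [0, 0, 0, 0, 0, 0, 0, 0, 0]}
  squeeze: 10

```text
clock: 6.25
tool_pos: [0.5208, 0.1713, 0.0974]
eef_rot: [0.977, 0.215, 0.002, 0.001]
contact_force: [-0.1, 1.0, -0.7]
opening: 0.666
finger_force: 0.0
```

```bash
python3 - <<'E'
from h import *; from plant import r, cams, probe_bus, finish_job
s=probe_bus.get_state(); print(where(s),s["q"])
for p in (np.pi/2,): print(goal(s,-.375,-.004,.10,p),goal(s,-.375,-.004,.018,p))
E
```

```text
[np.float64(-0.1683), np.float64(-0.0906), np.float64(0.0974), np.float64(-0.0071)] [-0.33585694  0.801911   -0.11359758  1.91714002  0.2032983   0.43061497
 -1.73709417]
(array([0.511, 0.395, 0.1  ]), array([ 0.0851, -0.2073, -0.0029]), array([-0.   , -0.005,  1.564])) (array([0.511, 0.395, 0.018]), array([ 0.0849, -0.2075,  0.0791]), array([-0.   , -0.005,  1.564]))
```

To row units: 1.564 rad is 0.9957.

Call:
shift_gripper:
  steps: {"jaw": [0, 0, 0, 0, 0, 0, 0, 0, 0, 0], "x": [0, 0, 0, 0, 0.085, 0.085, 0.085, 0.085, 0.085, 0.085], "y": [-0.2, -0.2, -0.2, -0.2, -0.207, -0.207, -0.207, -0.207, -0.207, -0.207], "z": [-0.01, -0.01, -0.01, -0.01, -0.01, 0, 0, 0, 0, 0], "ax": [0, 0, 0, 0, 0, 0, 0, 0, 0, 0], "ay": [0, 0, 0, 0, 0, 0, 0, 0, 0, 0], "az": [0.4997, 0.4997, 0.4997, 0.4997, 0.4997, 0.9957, 0.9957, 0.9957, 0.9957, 0.9957]}

```text
clock: 7.25
tool_pos: [0.5062, 0.4005, 0.0973]
eef_rot: [0.862, -0.507, -0.0, -0.002]
contact_force: [0.2, -0.9, -1.3]
opening: 0.005
finger_force: 0.0
```

```bash
python3 - <<'E'
from h import *; from plant import r, cams, probe_bus, finish_job
s=probe_bus.get_state(); print(where(s),s["q"])
p=np.pi/2; print(goal(s,-.375,-.004,.10,p),goal(s,-.375,-.004,.018,p))
E
```

```text
[np.float64(-0.3819), np.float64(-0.0059), np.float64(0.0973), np.float64(-1.5047)] [-1.08351054  1.01364177  0.69447688  1.63483222 -0.84515551  0.81535909
 -2.64720621]
(array([0.511, 0.395, 0.1  ]), array([ 0.007 , -0.0015, -0.0027]), array([-0.002,  0.002,  0.066])) (array([0.511, 0.395, 0.018]), array([ 0.0072, -0.0013,  0.0793]), array([-0.002,  0.002,  0.066]))
```

Joint 7 ran to its limit, so I'll turn the other way.

To row units: -1.5 rad is -0.9549.

Call:
shift_gripper:
  steps: {"jaw": [0, 0, 0, 0, 0, 0, 0, 0, 0, 0], "x": [0, 0, 0, 0, 0, 0, 0, 0, 0, 0], "y": [0, 0, 0, 0, 0, 0, 0, 0, 0, 0], "z": [0, 0, 0, 0, 0, 0, 0, 0, 0, 0], "ax": [0, 0, 0, 0, 0, 0, 0, 0, 0, 0], "ay": [0, 0, 0, 0, 0, 0, 0, 0, 0, 0], "az": [-0.9549, -0.9549, -0.9549, -0.9549, -0.9549, -0.9549, -0.9549, -0.9549, -0.9549, -0.9549]}

```text
clock: 8.25
tool_pos: [0.5059, 0.4005, 0.0969]
eef_rot: [0.975, 0.222, 0.001, -0.001]
contact_force: [0.0, -0.5, 0.3]
opening: 0.001
finger_force: 0.0
```

Call:
shift_gripper:
  steps: {"jaw": [0, 0, 0, 0, 0, 0, 0, 0, 0, 0], "x": [0, 0, 0, 0, 0, 0, 0, 0, 0, 0], "y": [0, 0, 0, 0, 0, 0, 0, 0, 0, 0], "z": [0, 0, 0, 0, 0, 0, 0, 0, 0, 0], "ax": [0, 0, 0, 0, 0, 0, 0, 0, 0, 0], "ay": [0, 0, 0, 0, 0, 0, 0, 0, 0, 0], "az": [-0.9995, -0.9995, -0.9995, -0.9995, -0.9995, -0.9995, -0.9995, -0.9995, -0.9995, -0.9995]}

```text
clock: 9.25
tool_pos: [0.506, 0.4004, 0.0971]
eef_rot: [0.562, 0.827, 0.001, -0.0]
contact_force: [0.4, 0.1, 0.7]
opening: 0.003
finger_force: 0.0
```

```bash
python3 - <<'E'
from h import *; from plant import r, cams, probe_bus, finish_job
s=probe_bus.get_state(); print(where(s),s["q"])
p=np.pi/2; print(goal(s,-.375,-.004,.10,p),goal(s,-.375,-.004,.018,p))
E
```

```text
[np.float64(-0.3819), np.float64(-0.0062), np.float64(0.0971), np.float64(1.5069)] [-0.68839781  0.89165052 -0.09682481  1.61155962  0.12393261  0.64240757
 -0.4716647 ]
(array([0.511, 0.395, 0.1  ]), array([-0.0067,  0.0026, -0.0029]), array([ 0.001, -0.002, -0.064])) (array([0.511, 0.395, 0.018]), array([-0.0069,  0.0025,  0.0791]), array([ 0.001, -0.002, -0.064]))
```

To row units: -0.064 rad is -0.0407.

Call:
shift_gripper:
  steps: {"jaw": [0, 0, 0, 0, 0], "x": [0, 0, 0, 0, 0], "y": [0.003, 0.003, 0.003, 0.003, 0.003], "z": [0, 0.04, 0.079, 0.079, 0.079], "ax": [0, 0, 0, 0, 0], "ay": [0, 0, 0, 0, 0], "az": [-0.0407, -0.0407, -0.0407, -0.0407, -0.0407]}

```text
clock: 9.75
tool_pos: [0.5088, 0.4005, 0.0181]
eef_rot: [0.538, 0.843, 0.0, -0.0]
contact_force: [-0.1, 0.7, -0.1]
opening: 0.008
finger_force: 0.0
```

```bash
cat >> h.py <<'E'
def rackfit(r):
    im=cams.snapshot("top")[:,:,::-1].astype(int); c=cams.camera_params("top")
    m=((im[:,:,0]-im[:,:,2])>50).astype(np.uint8); m[:200]=0;m[305:]=0;m[:,:250]=0;m[:,400:]=0
    m=cv2.morphologyEx(m,cv2.MORPH_CLOSE,np.ones((9,9)))
    cn=max(cv2.findContours(m,0,1)[0],key=cv2.contourArea); b=cv2.minAreaRect(cn)
    K=np.array([[c["fx"],0,c["cx"]],[0,c["fy"],c["cy"]],[0,0,1.]]);Rm=cv2.Rodrigues(c["rvec"])[0];C=-Rm.T@c["tvec"]
    W=[]
    for u,v in np.r_[cv2.boxPoints(b),[b[0]]]:
        d=Rm.T@np.linalg.solve(K,[u,v,1]); p=C+d*(.03-C[2])/d[2]-[*RD[:2],0]
        cs,n=np.cos(RD[2]),np.sin(RD[2]); W.append((cs*p[0]+n*p[1],-n*p[0]+cs*p[1]))
    return b,np.round(W,4).tolist()
E
python3 - <<'E'
from h import *; from plant import r, cams, probe_bus, finish_job
print(rackfit(r)); s=probe_bus.get_state(); print(where(s))
im=cams.snapshot("top"); cv2.imwrite("pics/i.png",cv2.resize(im[165:325,240:440,::-1],(750,600),interpolation=cv2.INTER_CUBIC))
E
```

```text
(((301.95806884765625, 251.72857666015625), (28.63467788696289, 67.05923461914062), 65.69544982910156), [[-0.3209, 0.0344], [-0.1682, 0.0341], [-0.1689, -0.0316], [-0.3208, -0.0309], [-0.2449, 0.0014]])
[np.float64(-0.3808), np.float64(-0.0024), np.float64(0.0194), np.float64(1.5638)]
```

View pics/i.png

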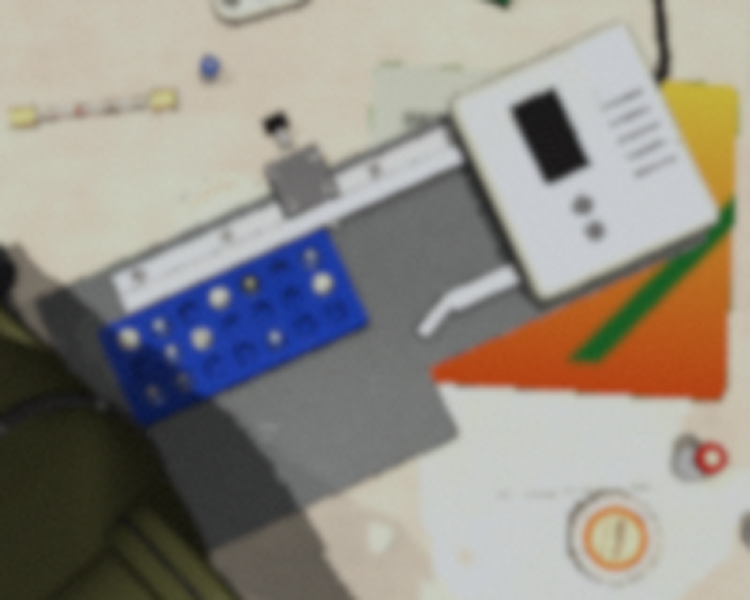

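The top view confirms the rack is flush along the fence (corners 105,327 to 330,230) and the bolt is pressed back. Now I'll push from the rear end.

Call:
shift_gripper:
  steps: {"jaw": [0, 0, 0, 0, 0, 0, 0, 0, 0, 0], "x": [-0.015, -0.03, -0.035, -0.04, -0.045, -0.05, -0.055, -0.06, -0.065, -0.07], "y": [-0.001, -0.001, -0.001, -0.001, -0.001, -0.001, -0.001, -0.001, -0.001, -0.001], "z": [0, 0, 0, 0, 0, 0, 0, 0, 0, 0], "ax": [0, 0, 0, 0, 0, 0, 0, 0, 0, 0], "ay": [0, 0, 0, 0, 0, 0, 0, 0, 0, 0], "az": [0, 0, 0, 0, 0, 0, 0, 0, 0, 0]}

```text
clock: 10.85
tool_pos: [0.5381, 0.335, 0.0181]
eef_rot: [0.539, 0.843, -0.0, 0.0]
contact_force: [-0.6, 0.7, 0.8]
opening: 0.009
finger_force: 0.6
```

Call:
shift_gripper:
  steps: {"jaw": [0, 0, 0, 0, 0, 0], "x": [-0.005, -0.01, -0.015, -0.02, -0.025, -0.03], "y": [0, 0, 0, 0, 0, 0], "z": [0, 0, 0, 0, 0, 0], "ax": [0, 0, 0, 0, 0, 0], "ay": [0, 0, 0, 0, 0, 0], "az": [0, 0, 0, 0, 0, 0]}

```text
clock: 11.45
tool_pos: [0.5502, 0.3091, 0.0181]
eef_rot: [0.538, 0.843, 0.001, -0.0]
contact_force: [-0.7, 0.8, 0.8]
opening: 0.006
finger_force: 0.6
```

```bash
python3 - <<'E'
from h import *; from plant import r, cams, probe_bus, finish_job
print(rackfit(r)); s=probe_bus.get_state(); print(where(s))
E
```

```text
(((333.1180725097656, 238.1983642578125), (28.85895347595215, 45.29252624511719), 66.37062072753906), [[-0.2186, 0.0339], [-0.1149, 0.0325], [-0.1166, -0.0338], [-0.2197, -0.0321], [-0.1675, 0.0]])
[np.float64(-0.278), np.float64(-0.0054), np.float64(0.018), np.float64(1.5623)]
```

Call:
shift_gripper:
  steps: {"jaw": [0, 0, 0, 0, 0, 0, 0, 0, 0, 0], "x": [-0.005, -0.01, -0.015, -0.02, -0.025, -0.03, -0.035, -0.04, -0.045, -0.05], "y": [0, 0, 0, 0.001, 0.001, 0.001, 0.001, 0.001, 0.001, 0.001], "z": [0, 0, 0, 0, 0, 0, 0, 0, 0, 0], "ax": [0, 0, 0, 0, 0, 0, 0, 0, 0, 0], "ay": [0, 0, 0, 0, 0, 0, 0, 0, 0, 0], "az": [0, 0, 0, 0, 0, 0, 0, 0, 0, 0]}

```text
clock: 12.5
tool_pos: [0.5725, 0.2627, 0.018]
eef_rot: [0.539, 0.842, -0.0, 0.0]
contact_force: [-0.6, 1.2, 0.2]
opening: 0.001
finger_force: 0.4
```

```bash
python3 - <<'E'
from h import *; from plant import r, cams, probe_bus, finish_job
print(rackfit(r)); s=probe_bus.get_state(); print(where(s),s["q"])
E
```

```text
(((354.4573974609375, 228.33116149902344), (28.34361457824707, 34.01233673095703), 66.37062072753906), [[-0.1519, 0.0335], [-0.0738, 0.0324], [-0.0757, -0.0327], [-0.1534, -0.0315], [-0.1138, 0.0004]])
[np.float64(-0.2275), np.float64(-0.0048), np.float64(0.018), np.float64(1.5617)] [-0.43527026  0.99815287 -0.12171261  1.67414665  0.22438335  0.48340679
 -0.26917915]
```

Call:
shift_gripper:
  steps: {"jaw": [0, 0, 0, 0, 0, 0, 0, 0, 0, 0], "x": [-0.005, -0.01, -0.015, -0.02, -0.025, -0.03, -0.035, -0.04, -0.044, -0.048], "y": [0, 0, 0, 0, 0, 0, 0, 0, 0, 0], "z": [0, 0, 0, 0, 0, 0, 0, 0, 0, 0], "ax": [0, 0, 0, 0, 0, 0, 0, 0, 0, 0], "ay": [0, 0, 0, 0, 0, 0, 0, 0, 0, 0], "az": [0, 0, 0, 0, 0, 0, 0, 0, 0, 0]}

```text
clock: 13.55
tool_pos: [0.5926, 0.2193, 0.018]
eef_rot: [0.539, 0.842, -0.0, 0.0]
contact_force: [-0.2, 0.1, -0.8]
opening: 0.008
finger_force: 0.3
```

Call:
shift_gripper:
  steps: {"jaw": [0, 0, 0, 0, 0], "x": [-0.002, -0.004, -0.006, -0.006, -0.006], "y": [0, 0, 0, 0, 0], "z": [0, 0, 0, 0, 0], "ax": [0, 0, 0, 0, 0], "ay": [0, 0, 0, 0, 0], "az": [0, 0, 0, 0, 0]}

```text
clock: 14.05
tool_pos: [0.5953, 0.2141, 0.0182]
eef_rot: [0.539, 0.842, 0.0, 0.0]
contact_force: [0.3, -0.0, 0.0]
opening: 0.001
finger_force: 0.0
```

```bash
python3 - <<'E'
from h import *; from plant import r, cams, probe_bus, finish_job
s=probe_bus.get_state(); print(where(s))
E
```

```text
[np.float64(-0.1752), np.float64(-0.0049), np.float64(0.0182), np.float64(1.5629)]
```

Call:
shift_gripper:
  steps: {"jaw": [0, 0, 0, 0], "x": [-0.002, -0.004, -0.005, -0.005], "y": [0, 0, 0, 0], "z": [0, 0, 0, 0], "ax": [0, 0, 0, 0], "ay": [0, 0, 0, 0], "az": [0, 0, 0, 0]}

```text
clock: 14.45
tool_pos: [0.597, 0.21, 0.0181]
eef_rot: [0.539, 0.843, 0.0, -0.0]
contact_force: [-1.1, 1.8, 1.2]
opening: 0.002
finger_force: 1.1
```

Call:
shift_gripper:
  steps: {"jaw": [0, 0, 0], "x": [-0.001, -0.002, -0.002], "y": [0, 0, 0], "z": [0, 0, 0], "ax": [0, 0, 0], "ay": [0, 0, 0], "az": [0, 0, 0]}

```text
clock: 14.75
tool_pos: [0.5981, 0.208, 0.0182]
eef_rot: [0.539, 0.842, 0.0, 0.0]
contact_force: [-0.6, 1.6, 0.7]
opening: 0.005
finger_force: 1.2
```

Call:
shift_gripper:
  steps: {"jaw": [0, 0, 0], "x": [-0.001, -0.002, -0.002], "y": [0, 0, 0], "z": [0, 0, 0], "ax": [0, 0, 0], "ay": [0, 0, 0], "az": [0, 0, 0]}

```text
clock: 15.05
tool_pos: [0.5989, 0.2061, 0.0181]
eef_rot: [0.539, 0.842, 0.0, 0.0]
contact_force: [-1.2, 2.5, 1.8]
opening: 0.007
finger_force: 1.4
```

```bash
python3 - <<'E'
from h import *; from plant import r, cams, probe_bus, finish_job
s=probe_bus.get_state(); print(where(s))
E
```

```text
[np.float64(-0.1664), np.float64(-0.0051), np.float64(0.0181), np.float64(1.5629)]
```

Call:
shift_gripper:
  steps: {"jaw": [0, 0, 0], "x": [-0.001, -0.002, -0.002], "y": [0, 0, 0], "z": [0, 0, 0], "ax": [0, 0, 0], "ay": [0, 0, 0], "az": [0, 0, 0]}

```text
clock: 15.35
tool_pos: [0.5994, 0.2051, 0.0182]
eef_rot: [0.539, 0.843, 0.0, -0.0]
contact_force: [-2.9, 4.4, 2.6]
opening: 0.003
finger_force: 2.4
```

Call:
shift_gripper:
  steps: {"jaw": [0, 0], "x": [-0.001, -0.001], "y": [0, 0], "z": [0, 0], "ax": [0, 0], "ay": [0, 0], "az": [0, 0]}

```text
clock: 15.55
tool_pos: [0.5993, 0.2051, 0.0181]
eef_rot: [0.538, 0.843, 0.001, -0.001]
contact_force: [-3.5, 4.9, 3.3]
opening: 0.005
finger_force: 3.2
```

```bash
python3 - <<'E'
from h import *; from plant import r, cams, probe_bus, finish_job
s=probe_bus.get_state(); print(where(s),s["contact_force"])
E
```

```text
[np.float64(-0.1654), np.float64(-0.0051), np.float64(0.0181), np.float64(1.5641)] [-3.47675095  4.87817891  3.25495627]
```

The tool stopped at −0.165 and the force rose to 6 N, so the rack is on the hard stop. I'll back off gently and check the latch.

Call:
shift_gripper:
  steps: {"jaw": [0, 0, 0, 0, 0, 0, 0, 0, 0, 0], "x": [0, 0.002, 0.004, 0.008, 0.03, 0.07, 0.11, 0.15, 0.19, 0.21], "y": [0, 0, 0, 0, 0, 0, 0, 0, 0, 0], "z": [0, 0, 0, 0, 0, 0, -0.03, -0.07, -0.1, -0.13], "ax": [0, 0, 0, 0, 0, 0, 0, 0, 0, 0], "ay": [0, 0, 0, 0, 0, 0, 0, 0, 0, 0], "az": [0, 0, 0, 0, 0, 0, 0, 0, 0, 0]}

```text
clock: 16.55
tool_pos: [0.5099, 0.3963, 0.1488]
eef_rot: [0.538, 0.843, -0.0, -0.0]
contact_force: [0.9, 0.4, 0.2]
opening: 0.009
finger_force: 0.0
```

Call:
shift_gripper:
  steps: {"jaw": [0, 0, 0], "x": [0.03, 0.03, 0.03], "y": [0, 0, 0], "z": [-0.03, -0.03, -0.03], "ax": [0, 0, 0], "ay": [0, 0, 0], "az": [0, 0, 0]}

```text
clock: 16.85
tool_pos: [0.4996, 0.4209, 0.1784]
eef_rot: [0.538, 0.843, 0.0, 0.001]
contact_force: [0.1, -1.2, -0.7]
opening: 0.005
finger_force: 0.0
```

```bash
python3 - <<'E'
from h import *; from plant import r, cams, probe_bus, finish_job
print(rackfit(r)); s=probe_bus.get_state(); print(where(s),s["contact_force"])
a=cams.snapshot("top")[180:260,290:390,::-1]; b=cams.snapshot("side")[190:290,260:385,::-1]
f=lambda x:cv2.resize(x,(750,600),interpolation=cv2.INTER_CUBIC)
cv2.imwrite("pics/j.png",f(a)); cv2.imwrite("pics/k.png",f(b))
E
```

```text
(((352.883544921875, 229.14381408691406), (28.800683975219727, 37.40778732299805), 65.55604553222656), [[-0.1603, 0.0333], [-0.0744, 0.0333], [-0.0754, -0.0329], [-0.1609, -0.0328], [-0.1178, 0.0002]])
[np.float64(-0.4014), np.float64(-0.0037), np.float64(0.1773), np.float64(1.5617)] [ 0.0750427  -0.94031623 -0.14392227]
```

View pics/j.png

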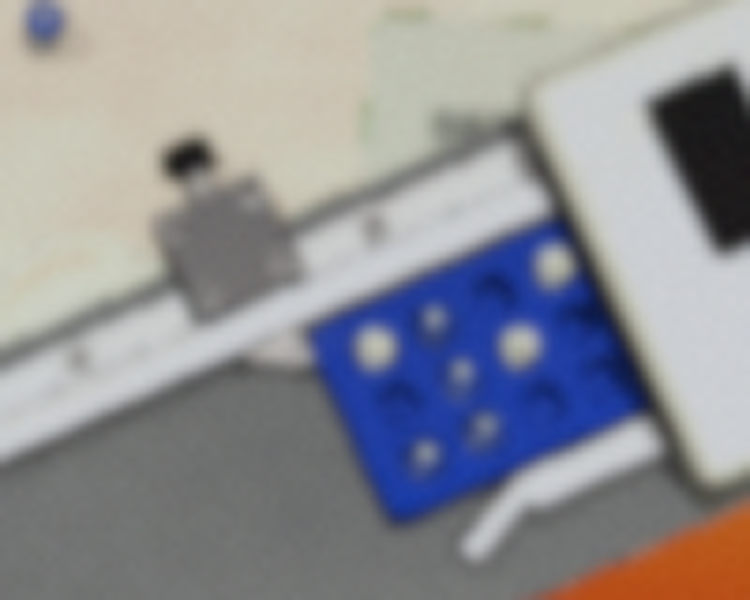

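The picture shows the bolt fully out at (280,350), right behind the rack's rear corner at (318,330). The rack is straight in the lane and the hand is clear.

```bash
python3 -c "
from plant import r, cams, probe_bus, finish_job
print(finish_job())"
```

```text
the job is handed in; nothing more can be done
None
```

The rack is home in the reader with the latch bolt out behind it, the hand is clear, and the job is handed in; the hand-in did not report a verdict.

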